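# Chock a specimen jar under the microscope

### The job

The specimen jar lying on the sloped plate under the microscope is held only by the two steel stop pins on its low side. Slide the orange wedge chock, thin edge first, up the slope between the pins until it sits flat, square and centred, snug against the low side of the jar and let go of it, hardly shifting the jar; then pull the red knob fully downhill to draw the pins back, so that the jar stays put on the chock alone. Do not bump the microscope or disturb the other things on the bench.

Things in the scene. Friction and masses are not known exactly. Their poses are not given: they have to be found in the camera images.
- stage: White sloped plate, fixed, 200 mm deep (x), 170 mm wide (y), rising at 8 degrees towards its +x (to the robot's left); -x is downhill. Origin on the bench below the line where the jar touches the plate at the start; the plate's top is 37.6 mm high there and runs from 125 mm downhill to 75 mm uphill of it. These axes are level: z is vertical.
- jar: Amber glass specimen jar with a white lid and a blank paper band, a cylinder 70 mm in diameter and 120 mm long, about 0.35 kg, lying across the plate with its axis (own y) along the plate's y, centred on the width. Origin at its centre. It rolls freely; at the start it leans on the stop pins and would roll off downhill without them.
- chock_grip (a point): Middle of the handle of the loose orange wedge chock (0.14 kg), 52 mm above its flat underside. Handle 26 mm wide (y), 24 mm long (x), from 24 to 68 mm above the underside. Chock 60 mm wide, 86 mm long; +x points to the thin edge (toe), 66 mm ahead of the handle; heel end 20 mm behind. Its ramp rises over 36 mm to 24 mm. Starts flat on the bench downhill of the plate, toe roughly uphill.
- chock_toe (a point): Middle of the chock's toe edge, on its underside; axes as the chock's (x forward, z up). When the chock is snug against the jar, the toe lies about 11 mm downhill of the line on which the jar touches the plate.
- stop (a joint): Travel of the stop slide (m): 0 = pins against the jar (start), 0.045 = drawn back. It moves downhill along the slope against about 3 N of friction and stays where left. Its two steel pins, 10 mm thick, 38 mm tall, stand 50 mm either side of the plate's middle, 40 mm downhill of the jar's line at the start, 85 mm when drawn back; the chock passes between them, 15 mm to spare each side.
- stop_knob (a point): Gripping point of the red knob of the stop slide, 22 mm below its top. The knob is an upright bar beside the plate on its +y side (the robot's side), 24 mm along the slide direction, 20 mm across, reaching from 12 to 90 mm above the bench; it moves with the pins. Axes as those of the plate.
- scope: White microscope, fixed, same origin and axes as the plate. Its head hangs over the jar: lens underside 181 mm above the bench; a black lamp box 60 mm wide reaches 86 mm downhill of the origin, underside at 198 mm; focus knobs reach 60 mm to either side at 245 mm. An upright tool cannot bring the chock home; lean it back downhill 30 to 45 degrees. The column stands uphill on the far (-y) side.
- vial: Bystander: small upright jar with blue cap, 48 mm in diameter, 65 mm high, loose, on the bench downhill of the plate, beside the chock (nearer or farther than it). Origin at its underside.
- dish: Bystander: closed flat glass dish, 93 mm in diameter, 18 mm high, loose, left of the plate, on the uphill side. Origin at its underside.
- slidebox: Bystander: flat blue and white box, 90 by 120 by 28 mm, loose, uphill of the plate. Origin at its underside.
Things that resemble listed ones, but are neither listed nor needed, are in the scene too. What is shaped like the jar but black or blue is not meant. Of the things that look like the part that bears chock_grip, take the one that is farthest from the robot's base at the start.

How it is judged:
On the way:
1. the chock sits flat, square and centred against the low side of the jar, let go, with the stop pins still forward (x of chock_toe in the frame of stage between -0.019 and 0.006 m and y of chock_toe in the frame of stage between -0.022 and 0.022 m and z of chock_toe in the frame of stage between 0.03 and 0.044 m and angle between chock_grip's own z axis and vertical below 0.22 rad and angle between the y axis of chock_toe and the y axis of stage, either way round below 0.2 rad and distance of jar from where it was at the start of the episode below 0.018 m and angle between the y axis of jar and the y axis of stage, either way round below 0.15 rad and value of joint stop below 0.008 m and contact force between the fingers and chock below 0.05 N), for 0.2 s.
At the end, for the whole second after the job is handed in: Stop drawn back 38 mm or more. Jar at rest on the chock, within 18 mm of its start and 0.15 rad of straight across. Chock flat on the plate (upright within 0.22 rad), square within 0.2 rad, toe within 22 mm of the middle line, from 19 mm downhill to 6 mm uphill of the stage origin (x of chock_toe in the frame of stage between -0.019 and 0.006 m and y of chock_toe in the frame of stage between -0.022 and 0.022 m and z of chock_toe in the frame of stage between 0.03 and 0.044 m and angle between chock_grip's own z axis and vertical below 0.22 rad and angle between the y axis of chock_toe and the y axis of stage, either way round below 0.2 rad and distance of jar from where it was at the start of the episode below 0.018 m and angle between the y axis of jar and the y axis of stage, either way round below 0.15 rad and value of joint stop above 0.038 m and contact force between chock and jar above 0.08 N and linear speed of each of jar, chock below 0.01 m/s); the robot touches nothing.
It fails at once if the jar rolls or is carried more than 35 mm from where it lay (distance of jar from where it was at the start of the episode above 0.035 m).
It fails at once if the microscope is bumped (more than 10 N) (contact force between anything else and scope above 10 N).
It fails at once if a bystander (vial, dish, slide box) is moved more than 30 mm (distance of any of vial, dish, slidebox from where it was at the start of the episode above 0.03 m).
It also fails if it takes over 54 s, if anything falls off the work surface, if the arm or the gripper's body presses on something with over 40 N, if the wrist force passes 120 N, or if a joint passes its speed limit or range.

### The arm

A 6-joint arm with a two-finger parallel gripper is mounted at the origin on the work surface. World frame = base frame: x ahead of the robot, y to its left, z up, the work surface at z = 0. Lengths are in m, angles in rad, forces in N, time in s.
With the tool pointing down it reaches from about 0.4 to 0.825 m from the base axis. Payload 7 kg.
Tool frame: the origin (TCP) lies on the front face of the gripper's body, between the roots of the fingers; the fingertips stand 66 mm ahead of it and the grasp point (between the pads) lies 47 mm ahead of it; z points along the fingers, y is the line along which they close (so a half turn about z gives the same grasp; the last joint's range is limited). The gripper opens to 88 mm and grips with 3 to 60 N. Pads are 19 mm wide; open, the fingers measure 130 mm over their backs; the gripper's body (78 mm by 193 mm) begins 47 mm behind the grasp point.
Start: joints at [1.627, 0.359, 0.012, 0, -1.224, -0.288], TCP at [0.155, 0.657, 0.292] pointing down, gripper open.
Joint ranges: [-3.07, 3.07], [-1.43, 2.12], [-1.02, 1.25], [-3.03, 1.67], [-3.05, -0], [-3.03, 3.03]. Speed limits (rad/s): [2.39, 2.39, 3.01, 3.14, 3.14, 3.14].

### API

Orientations are given as [roll, pitch, yaw] about the fixed x, y, z axes, in that order (R = Rz(yaw) Ry(pitch) Rx(roll)).
In Python, from station import arm gives the robot as it stands. The module is installed in compiled form; this text tells all that it offers.
- The arm moves only by the tool move_arm, never from a script. Its argument "increments" is a list of rows, each an object of numbers: "jaw": the gripper command: -1 is shut, 1 is fully open, values between are in proportion; "dx", "dy", "dz": the shift along the tool's x, y, z in m; "twist": the turn about the tool's z in rad. A call has 1 to 12 rows; each row shifts and turns the commanded pose from where the row before left it, along the tool's axes as they then stand; what a row does not reach is not made up. A row lasts 1/12 s, in which the tool goes at most 41.7 mm and 7.16 degrees, less where a joint would pass 70% of its speed; a pose out of reach is approached as far as the arm can. A call is refused whole if a number of a shift passes 0.0417 or a number of a turn 0.125, either way. A call with a gripper value outside its range is refused whole. The fingers move at their own pace and stop on an object; "force" is the grip in N (left out, the last holds). Time passes only in rows, so rows that do not move let the fingers close. It gives the time, the measured TCP pose, the force, the opening and the grip force at its end, in the units of the state.
- arm.get_state(): the state, without advancing time (a new reading comes with each control period).
- arm.grab_frame(name): name is "scene" or "top" or "wrist"; returns the picture (400x640x3 uint8, blue, green, red); there is no depth.
- arm.camera_info(name): a dict with "K" (3x3 intrinsics, pixels), "k1" (the pictures are not rectified: a ray, as slopes to the right and down, at radius r is drawn at 1 + k1 r^2 times it, then the intrinsics apply), "extrinsics" (4x4, takes a point from camera to world coordinates). Camera axes: x right, y down, z forward; pixel columns grow to the right and rows downward; lengths in m; the calibration is good to about 2 mm. A picture is of the moment at which its call begins: read the wrist's pose just before it. camera_info takes no time and is no camera call; for the wrist camera it gives the pose at the moment of the call.
- arm.job_done(): hands the job in; it is judged then, once.
Trained networks look in the newest picture that a camera, given by its name, has taken for a name from the list of things; names that differ only in an ending like _2 or _b are one class to them, and where a whole thing is asked for, a point or a joint stands for the part that bears it (a point fixed in the world has none). Each returns a list of dicts, best first, with "score" (0 to 1); they miss things now and then, are a little off and sometimes report something else, mostly with a low value. They report only what shows in the picture. A call takes as long as a camera call. They do not tell look-alikes from the thing itself.
- arm.find_in(camera, name): "position" ([x, y, z] in m, in world coordinates, good to about 4 mm: the middle of the surface that is visible of it).
- arm.silhouettes(camera, name): "pixels" (400x640 bool, what is visible of it).
- arm.pinpoint(camera, name): "position" ([x, y, z] in m, in world coordinates, good to about 4 mm: a listed point, or the origin of a listed thing).
The state is a dict: "t": time; "q": joint angles; "qd": joint speeds; "joint_efforts": joint torques, N m; "eef_pos": TCP position; "ee_rot": TCP orientation; "force": force on the tool from outside, world axes, zero at the start; "moment": the same for the moment, N m; "width": finger opening in m; "gripper_force": force on a finger pad.
Only numpy, scipy, OpenCV 4.12 (cv2) and the standard library are available. Lean on these libraries where they do the work, as an engineer would, in place of code of your own. Each camera call takes 0.05 s, during which the arm holds its last target. There are 200 camera calls.

## Working session

There is one attempt and no reset: what is moved stays moved. The work goes in short steps, Python scripts to look and compute and a tool call to move; the robot and the scene stay as the last step left them, time stands still between calls to the robot, and variables do not carry over. Pictures are saved under pics/ and viewed, at most 10 in all, crops included, and the job is handed in when it is done.

Besides the shell and the picture viewer there is one more tool, called after "Call:" as name(argument=value, ...) on one line, values as JSON. move_arm: Moves the arm, as the interface text tells. Its arguments: {"type":"object","properties":{"increments":{"type":"array"},"force":{"type":"number"}},"required":["increments"]}

```bash
mkdir -p pics
python3 - <<'E'
from station import arm
import cv2, numpy as np
s=arm.get_state(); print(s['t'],s['eef_pos'],s['ee_rot'],s['width'])
a=arm.grab_frame('scene'); b=arm.grab_frame('top')
cv2.imwrite('pics/scene.png',a); cv2.imwrite('pics/top.png',b)
for c in ('scene','top'):
  for n in ('stage','jar','chock_grip','chock_toe','stop_knob','vial','dish','slidebox'):
    r=arm.pinpoint(c,n); print(c,n,[(np.round(d['position'],3).tolist(),round(d['score'],2)) for d in r])
E
```

```text
0.0 [0.1550098  0.65657146 0.29124774] [ 3.13997692e+00 -1.26240550e-04 -2.31941733e-01] 0.08764807776831965
scene stage [([0.613, 0.108, 0.002], 0.61)]
scene jar [([0.367, -0.093, 0.035], 0.95), ([0.845, 0.027, 0.034], 0.62), ([0.607, 0.1, 0.073], 0.57)]
scene chock_grip [([0.324, -0.26, 0.049], 0.65), ([0.457, -0.242, 0.055], 0.61)]
scene chock_toe [([0.258, -0.265, -0.002], 0.87)]
scene stop_knob []
scene vial [([0.644, -0.212, -0.001], 0.9)]
scene dish [([0.471, 0.324, 0.002], 0.71)]
scene slidebox [([0.544, 0.444, -0.004], 0.58), ([0.457, -0.244, 0.05], 0.57)]
top stage [([0.614, 0.103, 0.002], 0.83)]
top jar [([0.842, 0.028, 0.035], 0.91), ([0.367, -0.093, 0.039], 0.82), ([0.616, 0.097, 0.077], 0.47), ([0.614, 0.104, 0.002], 0.23)]
top chock_grip [([0.46, -0.244, 0.053], 0.78), ([0.323, -0.254, 0.054], 0.76)]
top chock_toe [([0.476, -0.184, -0.0], 0.79), ([0.256, -0.265, 0.002], 0.7)]
top stop_knob [([0.481, 0.089, 0.066], 0.64)]
top vial [([0.645, -0.213, 0.002], 0.6)]
top dish [([0.476, 0.322, -0.0], 0.86)]
top slidebox [([0.549, 0.442, 0.0], 0.81)]
```

View pics/scene.png

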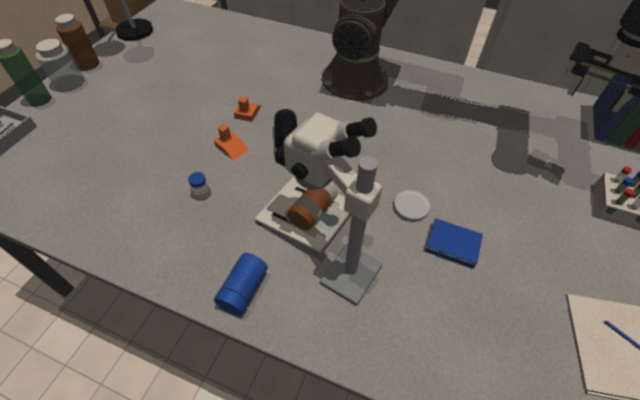

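View pics/top.png

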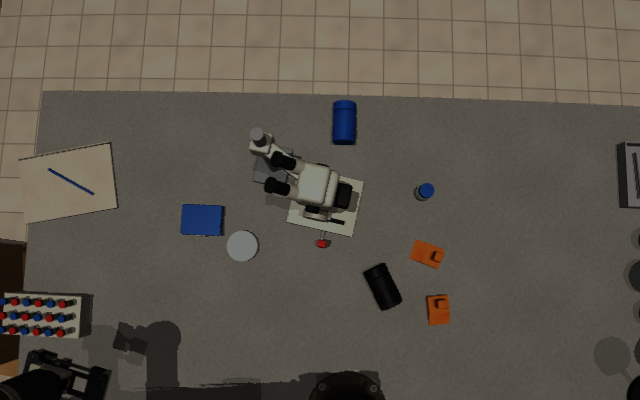

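The scene view shows the scope, with the amber jar at (310,207), the scope lamp at (285,135), the vial at (199,185), and orange chocks at (232,142) and (246,107). The top view shows chocks at (428,254) and (438,309), a black jar at (382,287), a blue jar at (344,122) and the red knob at (322,243).

- **Chock candidates:** top (428,254) lies at r≈0.52 m and top (438,309) at r≈0.41 m. The farthest from the base is (428,254), at about (0.46,-0.244).
- **Jar:** it is the amber one under the scope, not the black or the blue one.

I'll go there and take a close look with the wrist camera.

Call:
move_arm(increments=[{"dx": 0.028, "dy": 0.028, "jaw": 1}, {"dx": 0.028, "dy": 0.028}, {"dx": 0.028, "dy": 0.028}, {"dx": 0.028, "dy": 0.028}, {"dx": 0.028, "dy": 0.028}, {"dx": 0.028, "dy": 0.028}, {"dx": 0.028, "dy": 0.028}, {"dx": 0.0214, "dy": 0.031}, {"dx": 0.0214, "dy": 0.031}, {"dx": 0.0214, "dy": 0.031}, {"dx": 0.0214, "dy": 0.031}, {"dx": 0.0214, "dy": 0.031}])

```text
$.increments[0]: bad value
```

Call:
move_arm(increments=[{"dx": 0.0214, "dy": 0.031}, {"dx": 0.0214, "dy": 0.031}, {"dx": 0.0214, "dy": 0.031}, {"dx": 0.011, "dy": 0.0385}, {"dx": 0.011, "dy": 0.0385}, {"dx": 0.011, "dy": 0.0385}, {"dx": 0.011, "dy": 0.0385}, {"dx": 0.011, "dy": 0.0385}, {"dx": 0.011, "dy": 0.0385}, {"twist": 0.12}, {"twist": 0.12}, {"twist": 0.12}])

```text
$.increments[0]: bad value
```

```bash
cat > h.py <<'E'
from station import arm
import cv2, numpy as np
def st():
    s=arm.get_state(); print('t%.2f'%s['t'],'tcp',np.round(s['eef_pos'],4),'rpy',np.round(s['ee_rot'],3),'F',np.round(s['force'],1),'w%.4f'%s['width'],'q',np.round(s['q'],2)); return s
def pts(cam,names,f='pinpoint'):
    for n in names:
        r=getattr(arm,f)(cam,n); print(cam,n,[(np.round(d['position'],4).tolist(),round(d['score'],2)) for d in r])
def proj(cam,P,info=None):
    c=info or arm.camera_info(cam); E=np.linalg.inv(c['extrinsics']); p=E[:3,:3]@np.asarray(P,float).T+E[:3,3:4]
    s=p[:2]/p[2]; s=s*(1+c['k1']*(s**2).sum(0)); return (c['K'][:2,:2]@s+c['K'][:2,2:3]).T
def ray(cam,uv,z,info=None):
    "pixels -> world points at height z"
    c=info or arm.camera_info(cam); d=(np.linalg.inv(c['K'])@np.c_[np.asarray(uv,float).reshape(-1,2),np.ones(np.size(uv)//2)].T)[:2]
    s=d.copy()
    for _ in range(20): s=d/(1+c['k1']*(s**2).sum(0))
    w=c['extrinsics'][:3,:3]@np.r_[s,np.ones((1,s.shape[1]))]; o=c['extrinsics'][:3,3:4]
    return (o+w*(z-o[2])/w[2]).T
E
python3 - <<'E'
from h import *
s=st(); c=arm.camera_info('wrist'); print(np.round(c['extrinsics'],3))
cv2.imwrite('pics/w1.png',arm.grab_frame('wrist'))
pts('wrist',['chock_grip','chock_toe','stage','jar','stop_knob','vial'])
E
```

```text
t0.90 tcp [0.1551 0.6569 0.2922] rpy [-3.142  0.    -0.232] F [-0.8 -0.3  0.8] w0.0878 q [ 1.63  0.36  0.01 -0.   -1.22 -0.29]
[[-0.231 -0.936 -0.265  0.227]
 [-0.973  0.222  0.064  0.64 ]
 [-0.001  0.273 -0.962  0.385]
 [ 0.     0.     0.     1.   ]]
wrist chock_grip []
wrist chock_toe []
wrist stage []
wrist jar []
wrist stop_knob []
wrist vial []
```

The call was refused, probably because each row needs every field.

Call:
move_arm(increments=[{"dx": 0.028, "dy": 0.028, "dz": 0, "twist": 0, "jaw": 1}, {"dx": 0.028, "dy": 0.028, "dz": 0, "twist": 0, "jaw": 1}, {"dx": 0.028, "dy": 0.028, "dz": 0, "twist": 0, "jaw": 1}, {"dx": 0.028, "dy": 0.028, "dz": 0, "twist": 0, "jaw": 1}, {"dx": 0.028, "dy": 0.028, "dz": 0, "twist": 0, "jaw": 1}, {"dx": 0.028, "dy": 0.028, "dz": 0, "twist": 0, "jaw": 1}, {"dx": 0.028, "dy": 0.028, "dz": 0, "twist": 0, "jaw": 1}, {"dx": 0.0214, "dy": 0.031, "dz": 0, "twist": 0, "jaw": 1}, {"dx": 0.0214, "dy": 0.031, "dz": 0, "twist": 0, "jaw": 1}, {"dx": 0.0214, "dy": 0.031, "dz": 0, "twist": 0, "jaw": 1}, {"dx": 0.0214, "dy": 0.031, "dz": 0, "twist": 0, "jaw": 1}, {"dx": 0.0214, "dy": 0.031, "dz": 0, "twist": 0, "jaw": 1}])

```text
t: 2.25
eef_pos: [0.3696, 0.2439, 0.2926]
ee_rot: [-3.141, -0.0, -0.231]
force: [0.5, 0.1, 0.4]
width: 0.0876
gripper_force: 0.0
```

Call:
move_arm(increments=[{"dx": 0.0214, "dy": 0.031, "dz": 0, "twist": 0, "jaw": 1}, {"dx": 0.0214, "dy": 0.031, "dz": 0, "twist": 0, "jaw": 1}, {"dx": 0.0214, "dy": 0.031, "dz": 0, "twist": 0, "jaw": 1}, {"dx": 0.011, "dy": 0.0385, "dz": 0, "twist": 0, "jaw": 1}, {"dx": 0.011, "dy": 0.0385, "dz": 0, "twist": 0, "jaw": 1}, {"dx": 0.011, "dy": 0.0385, "dz": 0, "twist": 0, "jaw": 1}, {"dx": 0.011, "dy": 0.0385, "dz": 0, "twist": 0, "jaw": 1}, {"dx": 0.011, "dy": 0.0385, "dz": 0, "twist": 0.1, "jaw": 1}, {"dx": 0, "dy": 0.035, "dz": 0, "twist": 0.12, "jaw": 1}, {"dx": 0, "dy": 0.035, "dz": 0, "twist": 0.12, "jaw": 1}, {"dx": 0, "dy": 0, "dz": 0, "twist": 0.12, "jaw": 1}, {"dx": 0, "dy": 0, "dz": 0, "twist": 0.12, "jaw": 1}])

```text
t: 3.25
eef_pos: [0.3921, -0.1259, 0.2924]
ee_rot: [-3.141, -0.0, -0.822]
force: [-0.0, -0.1, 0.5]
width: 0.0878
gripper_force: 0.0
```

Call:
move_arm(increments=[{"dx": 0, "dy": 0, "dz": 0, "twist": 0.12, "jaw": 1}, {"dx": 0, "dy": 0, "dz": 0, "twist": 0.12, "jaw": 1}, {"dx": 0, "dy": 0, "dz": 0, "twist": 0.12, "jaw": 1}, {"dx": 0, "dy": 0, "dz": 0, "twist": 0.12, "jaw": 1}, {"dx": 0, "dy": 0, "dz": 0, "twist": 0.12, "jaw": 1}, {"dx": 0, "dy": 0, "dz": 0, "twist": 0.12, "jaw": 1}, {"dx": 0, "dy": 0, "dz": 0, "twist": 0.12, "jaw": 1}, {"dx": 0, "dy": 0, "dz": 0, "twist": 0.11, "jaw": 1}, {"dx": 0, "dy": 0, "dz": 0, "twist": 0, "jaw": 1}])

```text
t: 4.0
eef_pos: [0.393, -0.1241, 0.2923]
ee_rot: [-3.141, 0.0, -1.767]
force: [0.1, 0.9, -0.8]
width: 0.0874
gripper_force: 0.0
```

Run:
```python
from h import *
s=st(); c=arm.camera_info('wrist'); print(np.round(c['extrinsics'],3))
cv2.imwrite('pics/w1.png',arm.grab_frame('wrist'))
pts('wrist',['chock_grip','chock_toe','stage','jar','stop_knob','vial'])
```

```text
t4.00 tcp [ 0.393  -0.1241  0.2923] rpy [-3.141  0.    -1.767] F [ 0.1  0.9 -0.8] w0.0874 q [ 0.18 -0.09 -0.52  0.   -1.14 -0.37]
[[-0.981  0.189  0.054  0.379]
 [ 0.196  0.943  0.268 -0.196]
 [-0.     0.273 -0.962  0.385]
 [ 0.     0.     0.     1.   ]]
wrist chock_grip [([0.4583, -0.2411, 0.051], 0.85), ([0.3209, -0.2545, 0.0493], 0.69)]
wrist chock_toe [([0.2554, -0.2667, -0.0021], 0.95), ([0.4802, -0.1817, 0.0011], 0.71)]
wrist stage [([0.6464, -0.2148, -0.0002], 0.63)]
wrist jar [([0.3688, -0.0938, 0.0356], 0.79)]
wrist stop_knob []
wrist vial [([0.6438, -0.2117, 0.0022], 0.58)]
```

View pics/w1.png

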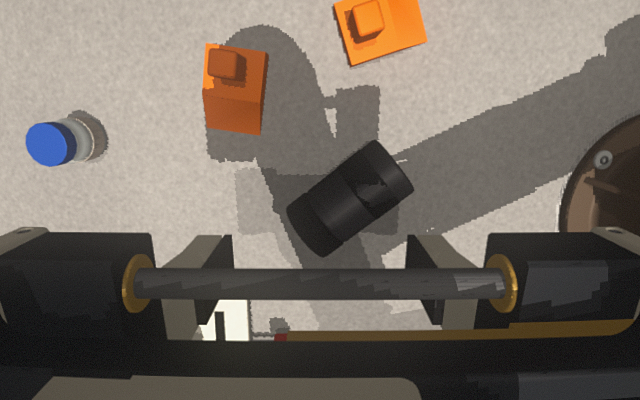

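The wrist view shows the farther orange chock at (235,88), its handle at (223,65) and its toe edge at row 134. The decoy is at (380,28), with the black jar at (350,200) and the vial at (50,143). This confirms the farther chock, at (0.458,-0.242), pointing about 75° in yaw. The move interface cannot tilt the tool. I'll set the chock on the plate upright, then push it home with a reach extension: the spare decoy chock, held by its handle. Next I'll measure the plate while descending on the chock.

Run:
```python
from h import *
b=cv2.imread('pics/top.png'); c=cv2.resize(b[150:260,260:390],None,fx=5,fy=5,interpolation=cv2.INTER_CUBIC); c=cv2.convertScaleAbs(c,alpha=1.5)
cv2.imwrite('pics/topcrop.png',c)
def rows(p,q): pass
s=st(); psi=s['ee_rot'][2]
d=np.array([.4585,-.2425])-s['eef_pos'][:2]
print('dx',d@[np.cos(psi),np.sin(psi)],'dy',d@[np.sin(psi),-np.cos(psi)])
```

```text
t4.35 tcp [ 0.3931 -0.1241  0.2922] rpy [-3.142 -0.    -1.76 ] F [0.3 0.4 0.8] w0.0880 q [ 0.18 -0.09 -0.52  0.   -1.14 -0.37]
dx 0.10393763327345802 dy -0.0865260193453073
```

View pics/topcrop.png

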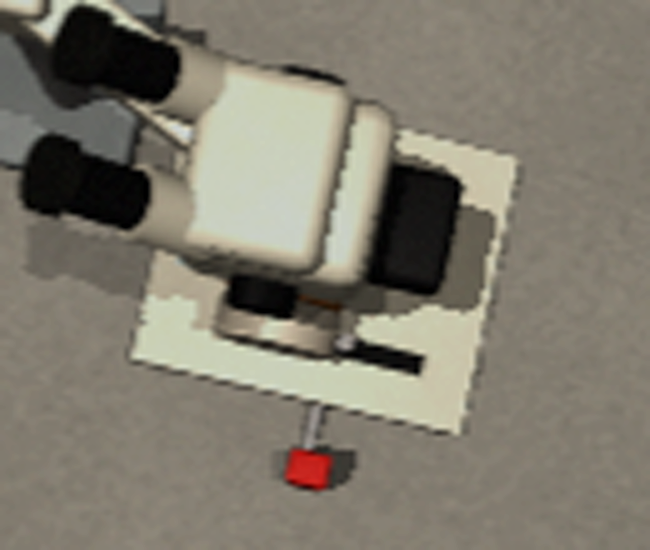

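Crop: plate corners at (518,158), (462,432) and (132,360), knob top at (309,468), pin slot at (350–425, 345–365). Now I'll fit the plate pose while starting the descent.

Run:
```python
from h import *
from scipy.optimize import least_squares
px=np.array([[518,158],[462,432],[132,360]])/5+[260,150]-.4
c8,s8=np.cos(np.radians(8)),np.sin(np.radians(8))
L=np.array([[-.125*c8,-.085,.0376-.125*s8],[-.125*c8,.085,.0376-.125*s8],[.075*c8,.085,.0376+.075*s8]])
def W(p,L): 
    c,s=np.cos(p[2]),np.sin(p[2]); return np.c_[p[0]+c*L[:,0]-s*L[:,1],p[1]+s*L[:,0]+c*L[:,1],L[:,2]]
info=arm.camera_info('top')
r=least_squares(lambda p:(proj('top',W(p,L),info)-px).ravel(),[.614,.104,1.38]); print(r.x,np.degrees(r.x[2]),r.fun.round(2))
p=r.x; w=ray('top',np.array([[309,468],[460,230],[425,365],[348,345]])/5+[260,150]-.4,.09,info)
c,s=np.cos(p[2]),np.sin(p[2])
for z,uv in ((.09,[309,468]),(.2,[460,230]),(.07,[345,342])):
    w=ray('top',np.array(uv)/5+[260,150]-.4,z,info)[0]; d=w[:2]-p[:2]; print(z,w.round(4),'stage',(d@[c,s]).round(4),(d@[-s,c]).round(4))
```

```text
[0.61421958 0.10412365 1.38848426] 79.55428799693867 [ 0.34 -0.57  0.06  0.45 -0.39  0.1 ]
0.09 [0.484  0.0875 0.09  ] stage -0.0399 0.1251
0.2 [0.6044 0.0141 0.2   ] stage -0.0903 -0.0067
0.07 [0.5565 0.069  0.07  ] stage -0.045 0.0504
```

Call:
move_arm(increments=[{"dx": 0.026, "dy": -0.0215, "dz": 0, "twist": 0, "jaw": 1}, {"dx": 0.026, "dy": -0.0215, "dz": 0, "twist": 0, "jaw": 1}, {"dx": 0.026, "dy": -0.0215, "dz": 0.02, "twist": 0, "jaw": 1}, {"dx": 0.026, "dy": -0.022, "dz": 0.02, "twist": 0, "jaw": 1}, {"dx": 0, "dy": 0, "dz": 0, "twist": 0, "jaw": 1}, {"dx": 0, "dy": 0, "dz": 0, "twist": 0.06, "jaw": 1}])

```text
t: 4.85
eef_pos: [0.458, -0.2441, 0.2496]
ee_rot: [3.137, -0.001, -1.823]
force: [-0.4, 0.7, 0.3]
width: 0.0876
gripper_force: 0.0
```

Run:
```python
from h import *
s=st(); f=arm.grab_frame('wrist'); cv2.imwrite('pics/w2.png',f)
pts('wrist',['chock_grip','chock_toe'])
r=arm.silhouettes('wrist','chock_grip')
for d in r:
    m=d['pixels'].astype(np.uint8); k=cv2.findContours(m,0,2)[0]; k=max(k,key=cv2.contourArea); print(d['score'],cv2.boundingRect(k),cv2.approxPolyDP(k,4,True)[:,0].tolist())
```

```text
t4.85 tcp [ 0.458  -0.2441  0.2496] rpy [ 3.137e+00 -1.000e-03 -1.823e+00] F [-0.4  0.7  0.3] w0.0876 q [-0.11  0.14 -0.39 -0.   -1.05 -0.14]
wrist chock_grip [([0.4546, -0.2437, 0.0524], 0.78), ([0.3201, -0.2558, 0.0499], 0.56)]
wrist chock_toe [([0.4796, -0.182, 0.0015], 0.96), ([0.2549, -0.2649, -0.005], 0.66)]
0.92 (286, 152, 67, 84) [[291, 153], [286, 230], [340, 235], [351, 158]]
0.82 (418, 79, 97, 91) [[500, 79], [418, 111], [436, 166], [445, 169], [487, 154], [514, 135]]
```

View pics/w2.png

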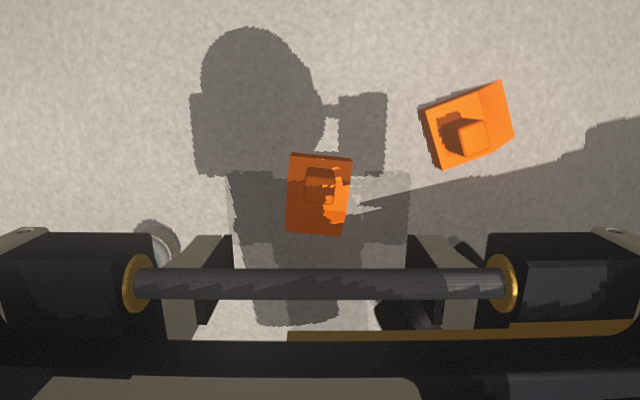

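The wrist view shows the chock at (318,193), its handle at (322,188) and its toe edge at (286,230)–(340,235). The decoy is at (465,125), with its ramp at the upper right.

Run:
```python
from h import *
w=ray('wrist',[[286,231],[341,236]],0.001); h=ray('wrist',[[291,153],[351,158]],.024); print(w,h)
for a in (w,h):
    d=a[0]-a[1]; print(np.linalg.norm(d),np.degrees(np.arctan2(d[1],d[0])),a.mean(0))
v=w.mean(0)-h.mean(0); print(v,np.linalg.norm(v[:2]),np.degrees(np.arctan2(v[1],v[0])))
print(ray('wrist',[[318,176]],.068))
```

```text
[[ 0.50883933 -0.19117218  0.001     ]
 [ 0.4525021  -0.17079021  0.001     ]] [[ 0.47812128 -0.27418531  0.024     ]
 [ 0.42414726 -0.25548207  0.024     ]]
0.05991084276113288 -19.889367533295733 [ 0.48067072 -0.18098119  0.001     ]
0.05712272502879053 -19.112379202524473 [ 0.45113427 -0.26483369  0.024     ]
[ 0.02953644  0.0838525  -0.023     ] 0.08890243747194587 70.59555349033364
[[ 0.45637456 -0.25552207  0.068     ]]
```

Call:
move_arm(increments=[{"dx": 0.007, "dy": 0, "dz": 0, "twist": 0.088, "jaw": 1}, {"dx": 0, "dy": 0, "dz": 0.037, "twist": 0, "jaw": 1}, {"dx": 0, "dy": 0, "dz": 0.037, "twist": 0, "jaw": 1}, {"dx": 0, "dy": 0, "dz": 0.037, "twist": 0, "jaw": 1}, {"dx": 0, "dy": 0, "dz": 0.026, "twist": 0, "jaw": 1}, {"dx": 0, "dy": 0, "dz": 0.012, "twist": 0, "jaw": 1}, {"dx": 0, "dy": 0, "dz": 0, "twist": 0, "jaw": 0}, {"dx": 0, "dy": 0, "dz": 0, "twist": 0, "jaw": -0.5}, {"dx": 0, "dy": 0, "dz": 0, "twist": 0, "jaw": -1}, {"dx": 0, "dy": 0, "dz": 0, "twist": 0, "jaw": -1}, {"dx": 0, "dy": 0, "dz": 0, "twist": 0, "jaw": -1}, {"dx": 0, "dy": 0, "dz": 0, "twist": 0, "jaw": -1}], force=15)

```text
t: 6.05
eef_pos: [0.4571, -0.2495, 0.1043]
ee_rot: [-3.139, 0.0, -1.909]
force: [0.2, 0.4, -0.3]
width: 0.0535
gripper_force: 0.0
```

Call:
move_arm(increments=[{"dx": 0, "dy": 0, "dz": 0.003, "twist": 0, "jaw": -1}, {"dx": 0, "dy": 0, "dz": 0, "twist": 0, "jaw": -1}, {"dx": 0, "dy": 0, "dz": 0, "twist": 0, "jaw": -1}, {"dx": 0, "dy": 0, "dz": 0, "twist": 0, "jaw": -1}, {"dx": 0, "dy": 0, "dz": 0, "twist": 0, "jaw": -1}, {"dx": 0, "dy": 0, "dz": 0, "twist": 0, "jaw": -1}, {"dx": 0, "dy": 0, "dz": 0, "twist": 0, "jaw": -1}, {"dx": 0, "dy": 0, "dz": 0, "twist": 0, "jaw": -1}])

```text
t: 6.72
eef_pos: [0.4564, -0.2494, 0.1001]
ee_rot: [3.141, -0.0, -1.91]
force: [-0.1, -0.1, -0.4]
width: 0.0259
gripper_force: 15.0
```

Call:
move_arm(increments=[{"dx": 0, "dy": 0, "dz": -0.025, "twist": 0, "jaw": -1}, {"dx": 0, "dy": 0, "dz": -0.035, "twist": -0.0785, "jaw": -1}, {"dx": 0, "dy": 0, "dz": -0.03, "twist": -0.0785, "jaw": -1}, {"dx": -0.0294, "dy": -0.0152, "dz": 0, "twist": 0, "jaw": -1}, {"dx": -0.0294, "dy": -0.0152, "dz": 0, "twist": 0, "jaw": -1}, {"dx": -0.0294, "dy": -0.0152, "dz": 0, "twist": 0, "jaw": -1}, {"dx": -0.0294, "dy": -0.0152, "dz": 0, "twist": 0, "jaw": -1}, {"dx": -0.0294, "dy": -0.0152, "dz": 0, "twist": 0, "jaw": -1}, {"dx": -0.0294, "dy": -0.0152, "dz": 0, "twist": 0, "jaw": -1}, {"dx": 0, "dy": 0, "dz": 0, "twist": 0, "jaw": -1}, {"dx": 0, "dy": 0, "dz": 0, "twist": 0, "jaw": -1}])

```text
t: 7.63
eef_pos: [0.5788, -0.0909, 0.1895]
ee_rot: [3.141, -0.0, -1.75]
force: [-0.1, -1.1, -1.8]
width: 0.026
gripper_force: 15.0
```

```bash
cat >> h.py <<'E'
O=np.array([.6142,.1041]); YAW=1.3885; XS=np.array([np.cos(YAW),np.sin(YAW)]); YS=np.array([-XS[1],XS[0]])
def stg(p): d=np.asarray(p)[:2]-O; return np.r_[d@XS,d@YS,np.asarray(p)[2:3]].round(4)
E
python3 - <<'E'
from h import *
s=st(); print('tool in stage',stg(s['eef_pos']),'yaw off',s['ee_rot'][2]+np.pi-YAW)
f=arm.grab_frame('wrist'); cv2.imwrite('pics/w3.png',f)
for n in ('chock_grip','chock_toe','stop_knob','stage'):
    for d in arm.pinpoint('wrist',n): print(n,stg(d['position']),round(d['score'],2))
E
```

```text
t7.63 tcp [ 0.5788 -0.0909  0.1895] rpy [ 3.141 -0.    -1.75 ] F [-0.1 -1.1 -1.8] w0.0260 q [ 0.18  0.3  -0.32 -0.   -0.95 -0.36]
tool in stage [-0.1982 -0.0005  0.1895] yaw off 0.002611539375302563
chock_grip [-0.191   0.0014  0.1391] 0.71
chock_toe [-0.1279 -0.0004  0.0908] 0.96
```

View pics/w3.png

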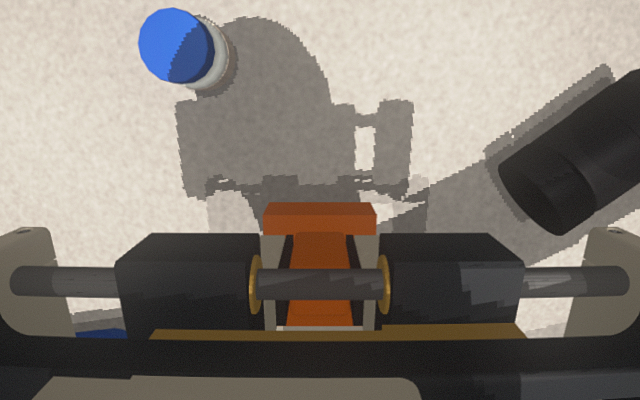

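Call:
move_arm(increments=[{"dx": -0.032, "dy": 0, "dz": 0, "twist": 0, "jaw": -1}, {"dx": -0.032, "dy": 0, "dz": 0.01, "twist": 0, "jaw": -1}, {"dx": 0, "dy": 0, "dz": 0.025, "twist": 0, "jaw": -1}, {"dx": 0, "dy": 0, "dz": 0.019, "twist": 0, "jaw": -1}, {"dx": 0, "dy": 0, "dz": 0.003, "twist": 0, "jaw": -1}, {"dx": 0, "dy": 0, "dz": 0, "twist": 0, "jaw": -1}, {"dx": 0, "dy": 0, "dz": 0, "twist": 0, "jaw": -1}])

```text
t: 8.47
eef_pos: [0.5901, -0.0302, 0.134]
ee_rot: [-3.141, -0.0, -1.753]
force: [0.3, -0.5, -0.4]
width: 0.0261
gripper_force: 15.0
```

Run:
```python
from h import *
s=st(); print('tool in stage',stg(s['eef_pos']))
```

```text
t8.47 tcp [ 0.5901 -0.0302  0.134 ] rpy [-3.141 -0.    -1.753] F [ 0.3 -0.5 -0.4] w0.0261 q [ 0.28  0.37 -0.37  0.   -0.83 -0.46]
tool in stage [-0.1365 -0.0006  0.134 ]
```

Call:
move_arm(increments=[{"dx": 0, "dy": 0, "dz": 0.003, "twist": 0, "jaw": -1}, {"dx": 0, "dy": 0, "dz": 0.002, "twist": 0, "jaw": -1}, {"dx": 0.0015, "dy": 0, "dz": 0.002, "twist": 0, "jaw": -1}, {"dx": 0.0015, "dy": 0, "dz": 0.002, "twist": 0, "jaw": -1}, {"dx": 0.0015, "dy": 0, "dz": 0.002, "twist": 0, "jaw": -1}, {"dx": 0.0015, "dy": 0, "dz": 0.002, "twist": 0, "jaw": -1}, {"dx": 0.001, "dy": 0, "dz": 0.0015, "twist": 0, "jaw": -1}, {"dx": 0, "dy": 0, "dz": 0, "twist": 0, "jaw": -1}, {"dx": 0, "dy": 0, "dz": 0, "twist": 0, "jaw": -1}], force=4)

```text
t: 9.22
eef_pos: [0.5883, -0.0365, 0.1185]
ee_rot: [3.141, -0.0, -1.753]
force: [0.5, -0.0, -1.3]
width: 0.0255
gripper_force: 4.0
```

Run:
```python
from h import *
s=st(); print('tool in stage',stg(s['eef_pos']))
f=arm.grab_frame('wrist'); cv2.imwrite('pics/w4.png',f); arm.grab_frame('scene')
for c in ('wrist','scene'):
  for n in ('chock_grip','chock_toe'):
    for d in arm.pinpoint(c,n): print(c,n,stg(d['position']),round(d['score'],2))
```

```text
t9.22 tcp [ 0.5883 -0.0365  0.1185] rpy [ 3.141 -0.    -1.753] F [ 0.5 -0.  -1.3] w0.0255 q [ 0.27  0.39 -0.39  0.   -0.79 -0.45]
tool in stage [-0.143   0.      0.1185]
wrist chock_grip [-0.1351 -0.0036  0.0684] 0.96
scene chock_grip [-0.1427  0.0035  0.0712] 0.9
scene chock_toe [-0.0698  0.0009  0.0313] 0.56
```

Call:
move_arm(increments=[{"dx": -0.004, "dy": 0, "dz": -0.0004, "twist": 0, "jaw": -1}, {"dx": -0.003, "dy": 0, "dz": -0.0005, "twist": 0, "jaw": -1}, {"dx": -0.003, "dy": 0, "dz": -0.0005, "twist": 0, "jaw": -1}, {"dx": 0, "dy": 0, "dz": 0, "twist": 0, "jaw": -1}, {"dx": 0, "dy": 0, "dz": 0, "twist": 0, "jaw": -0.2}, {"dx": 0, "dy": 0, "dz": 0, "twist": 0, "jaw": 0.2}, {"dx": 0, "dy": 0, "dz": 0, "twist": 0, "jaw": 0.4}, {"dx": 0, "dy": 0, "dz": 0, "twist": 0, "jaw": 0.6}, {"dx": 0.01, "dy": 0, "dz": -0.003, "twist": 0, "jaw": 0.6}, {"dx": 0.02, "dy": 0, "dz": -0.008, "twist": 0, "jaw": 0.6}, {"dx": 0.03, "dy": 0, "dz": -0.03, "twist": 0, "jaw": 0.6}, {"dx": 0.03, "dy": 0, "dz": -0.04, "twist": 0, "jaw": 0.6}])

```text
t: 10.52
eef_pos: [0.5732, -0.111, 0.1929]
ee_rot: [3.137, -0.001, -1.752]
force: [2.0, 0.0, 0.2]
width: 0.069
gripper_force: 0.0
```

Run:
```python
from h import *
s=st(); print('tool in stage',stg(s['eef_pos']))
f=arm.grab_frame('wrist'); cv2.imwrite('pics/w5.png',f); g=arm.grab_frame('scene'); h=arm.grab_frame('top')
for c in ('wrist','scene','top'):
  for n in ('chock_grip','chock_toe','jar'):
    for d in arm.pinpoint(c,n): print(c,n,stg(d['position']),np.round(d['position'],3),round(d['score'],2))
a=cv2.resize(g[150:250,240:380],None,fx=3,fy=3); b=cv2.resize(h[160:260,260:400],None,fx=3,fy=3)
cv2.imwrite('pics/v5.png',np.vstack([a,b]))
```

```text
t10.52 tcp [ 0.5732 -0.111   0.1929] rpy [ 3.137e+00 -1.000e-03 -1.752e+00] F [2.  0.  0.2] w0.0690 q [ 0.14  0.3  -0.32 -0.   -0.96 -0.32]
tool in stage [-0.219   0.0013  0.1929]
wrist chock_grip [-0.1254 -0.0017  0.0729] [ 0.593 -0.02   0.073] 0.75
wrist jar [-0.2368  0.2054  0.0374] [ 0.369 -0.092  0.037] 0.63
scene chock_grip [-0.1282  0.0007  0.0725] [ 0.59  -0.022  0.072] 0.7
scene chock_grip [-0.0051  0.0014  0.0742] [0.612 0.099 0.074] 0.33
scene chock_toe [-0.0587 -0.0012  0.0307] [0.605 0.046 0.031] 0.68
scene chock_toe [-0.3025 -0.0868 -0.0061] [ 0.645 -0.209 -0.006] 0.26
scene jar [-0.0313 -0.2417  0.0344] [0.846 0.03  0.034] 0.96
scene jar [-0.0087  0.0006  0.0763] [0.612 0.096 0.076] 0.93
scene jar [-0.2357  0.2034  0.0408] [ 0.371 -0.091  0.041] 0.81
top chock_grip [-0.4056  0.2218  0.0538] [ 0.322 -0.255  0.054] 0.74
top chock_toe [-0.4251  0.2869  0.0024] [ 0.255 -0.262  0.002] 0.65
top jar [-0.0294 -0.2376  0.0337] [0.842 0.032 0.034] 0.81
top jar [-0.2366  0.2047  0.0355] [ 0.37  -0.092  0.036] 0.62
```

View pics/v5.png

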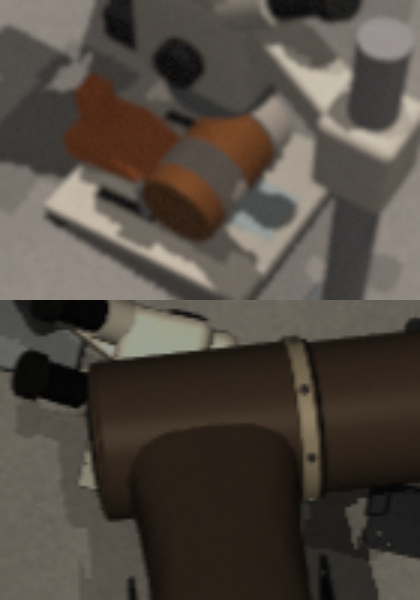

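The crop shows the chock lying flat on the plate at (110,150) in the scene part, toe towards the jar and square; the jar has not moved. Now for the spare chock, as the reach extension.

Call:
move_arm(increments=[{"dx": 0.0234, "dy": 0.0279, "dz": -0.007, "twist": 0, "jaw": 1}, {"dx": 0.0234, "dy": 0.0279, "dz": -0.007, "twist": 0, "jaw": 1}, {"dx": 0.0234, "dy": 0.0279, "dz": -0.007, "twist": 0, "jaw": 1}, {"dx": 0.0234, "dy": 0.0279, "dz": -0.007, "twist": 0, "jaw": 1}, {"dx": 0.0234, "dy": 0.0279, "dz": -0.007, "twist": 0, "jaw": 1}, {"dx": 0.0234, "dy": 0.0279, "dz": -0.007, "twist": 0, "jaw": 1}, {"dx": 0.0234, "dy": 0.0279, "dz": -0.007, "twist": 0, "jaw": 1}, {"dx": 0.0234, "dy": 0.0279, "dz": -0.007, "twist": 0, "jaw": 1}, {"dx": 0, "dy": 0, "dz": 0, "twist": -0.12, "jaw": 1}, {"dx": 0, "dy": 0, "dz": 0, "twist": -0.12, "jaw": 1}, {"dx": 0, "dy": 0, "dz": 0, "twist": -0.12, "jaw": 1}, {"dx": 0, "dy": 0, "dz": 0, "twist": -0.12, "jaw": 1}])

```text
t: 12.12
eef_pos: [0.3214, -0.2534, 0.2499]
ee_rot: [-3.141, -0.0, -1.267]
force: [0.7, 0.7, -0.2]
width: 0.0877
gripper_force: 0.0
```

Call:
move_arm(increments=[{"dx": 0, "dy": 0, "dz": 0, "twist": -0.12, "jaw": 1}, {"dx": 0, "dy": 0, "dz": 0, "twist": -0.12, "jaw": 1}, {"dx": 0, "dy": 0, "dz": 0, "twist": -0.12, "jaw": 1}, {"dx": 0, "dy": 0, "dz": 0, "twist": -0.12, "jaw": 1}, {"dx": 0, "dy": 0, "dz": 0, "twist": -0.12, "jaw": 1}, {"dx": 0, "dy": 0, "dz": 0, "twist": -0.12, "jaw": 1}, {"dx": 0, "dy": 0, "dz": 0, "twist": -0.12, "jaw": 1}, {"dx": 0, "dy": 0, "dz": 0, "twist": -0.12, "jaw": 1}, {"dx": 0, "dy": 0, "dz": 0, "twist": -0.12, "jaw": 1}, {"dx": 0, "dy": 0, "dz": 0, "twist": -0.12, "jaw": 1}, {"dx": 0, "dy": 0, "dz": 0, "twist": -0.12, "jaw": 1}, {"dx": 0, "dy": 0, "dz": 0, "twist": -0.08, "jaw": 1}])

```text
t: 13.12
eef_pos: [0.3216, -0.2531, 0.2497]
ee_rot: [-3.141, 0.0, 0.134]
force: [-0.5, -0.6, 0.3]
width: 0.0878
gripper_force: 0.0
```

Run:
```python
from h import *
s=st(); f=arm.grab_frame('wrist'); cv2.imwrite('pics/w6.png',f)
pts('wrist',['chock_grip','chock_toe'])
for d in arm.silhouettes('wrist','chock_grip'):
    m=d['pixels'].astype(np.uint8); k=max(cv2.findContours(m,0,2)[0],key=cv2.contourArea); k=cv2.approxPolyDP(k,4,True)[:,0]; print(d['score'],k.tolist(),ray('wrist',k,0.001)[:,:2].round(3).tolist(),ray('wrist',k,.024)[:,:2].round(3).tolist())
```

```text
t13.12 tcp [ 0.3216 -0.2531  0.2497] rpy [-3.141  0.     0.134] F [-0.5 -0.6  0.3] w0.0878 q [-0.18 -0.06 -0.6  -0.   -1.03  1.88]
wrist chock_grip [([0.3253, -0.2566, 0.0497], 0.9)]
wrist chock_toe [([0.2537, -0.2654, 0.0008], 0.86)]
0.9 [[294, 155], [295, 231], [348, 234], [355, 157]] [[0.34, -0.225], [0.259, -0.234], [0.262, -0.291], [0.346, -0.286]] [[0.344, -0.226], [0.268, -0.235], [0.271, -0.288], [0.349, -0.283]]
```

View pics/w6.png

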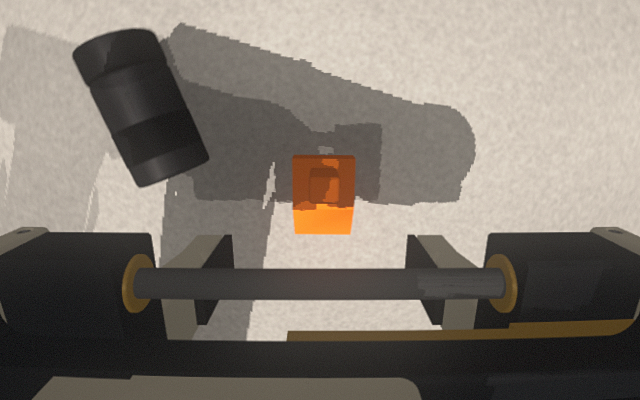

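The decoy sits square to the tool at (323,194), its toe edge at row 233. The black jar at (140,110) is out of the way.

Call:
move_arm(increments=[{"dx": 0.0043, "dy": 0.004, "dz": 0, "twist": 0.04, "jaw": 1}, {"dx": 0, "dy": 0, "dz": 0.037, "twist": 0, "jaw": 0.6}, {"dx": 0, "dy": 0, "dz": 0.037, "twist": 0, "jaw": 0.4}, {"dx": 0, "dy": 0, "dz": 0.037, "twist": 0, "jaw": 0.2}, {"dx": 0, "dy": 0, "dz": 0.027, "twist": 0, "jaw": 0}, {"dx": 0, "dy": 0, "dz": 0.013, "twist": 0, "jaw": -0.2}, {"dx": 0, "dy": 0, "dz": 0, "twist": 0, "jaw": -1}, {"dx": 0, "dy": 0, "dz": 0, "twist": 0, "jaw": -1}, {"dx": 0, "dy": 0, "dz": 0, "twist": 0, "jaw": -1}, {"dx": 0, "dy": 0, "dz": 0, "twist": 0, "jaw": -1}, {"dx": 0, "dy": 0, "dz": 0, "twist": 0, "jaw": -1}, {"dx": 0, "dy": 0, "dz": 0, "twist": 0, "jaw": -1}], force=30)

```text
t: 14.32
eef_pos: [0.3272, -0.2569, 0.1]
ee_rot: [3.141, -0.003, 0.087]
force: [-0.8, 2.0, 8.1]
width: 0.0262
gripper_force: 29.9
```

Call:
move_arm(increments=[{"dx": 0, "dy": 0, "dz": 0, "twist": 0, "jaw": -1}, {"dx": 0, "dy": 0, "dz": 0, "twist": 0, "jaw": -1}, {"dx": 0, "dy": 0, "dz": 0, "twist": 0, "jaw": -1}])

```text
t: 14.57
eef_pos: [0.3271, -0.2569, 0.1]
ee_rot: [3.141, -0.002, 0.087]
force: [-1.2, 1.4, 7.5]
width: 0.0259
gripper_force: 29.9
```

Call:
move_arm(increments=[{"dx": 0, "dy": 0, "dz": -0.03, "twist": 0, "jaw": -1}, {"dx": 0, "dy": 0, "dz": -0.035, "twist": 0, "jaw": -1}, {"dx": 0, "dy": 0, "dz": -0.035, "twist": 0.12, "jaw": -1}, {"dx": 0, "dy": 0, "dz": 0, "twist": 0.12, "jaw": -1}, {"dx": 0, "dy": 0, "dz": 0, "twist": 0.12, "jaw": -1}, {"dx": 0, "dy": 0, "dz": 0, "twist": 0.12, "jaw": -1}, {"dx": 0, "dy": 0, "dz": 0, "twist": 0.12, "jaw": -1}, {"dx": 0, "dy": 0, "dz": 0, "twist": 0.12, "jaw": -1}, {"dx": 0, "dy": 0, "dz": 0, "twist": 0.12, "jaw": -1}, {"dx": 0, "dy": 0, "dz": 0, "twist": 0.12, "jaw": -1}, {"dx": 0, "dy": 0, "dz": 0, "twist": 0.12, "jaw": -1}, {"dx": 0, "dy": 0, "dz": 0, "twist": 0.12, "jaw": -1}])

```text
t: 15.57
eef_pos: [0.3262, -0.2566, 0.1992]
ee_rot: [-3.141, -0.0, -1.119]
force: [0.8, -0.7, -1.4]
width: 0.0256
gripper_force: 29.9
```

Call:
move_arm(increments=[{"dx": 0, "dy": 0, "dz": 0, "twist": 0.12, "jaw": -1}, {"dx": 0, "dy": 0, "dz": 0, "twist": 0.12, "jaw": -1}, {"dx": 0, "dy": 0, "dz": 0, "twist": 0.12, "jaw": -1}, {"dx": 0, "dy": 0, "dz": 0, "twist": 0.12, "jaw": -1}, {"dx": 0, "dy": 0, "dz": 0, "twist": 0.12, "jaw": -1}, {"dx": 0, "dy": 0, "dz": 0, "twist": 0.04, "jaw": -1}, {"dx": -0.0221, "dy": -0.0271, "dz": 0, "twist": 0, "jaw": -1}, {"dx": -0.0221, "dy": -0.0271, "dz": 0, "twist": 0, "jaw": -1}, {"dx": -0.0221, "dy": -0.0271, "dz": 0, "twist": 0, "jaw": -1}, {"dx": -0.0221, "dy": -0.0271, "dz": 0, "twist": 0, "jaw": -1}, {"dx": -0.0221, "dy": -0.0271, "dz": 0, "twist": 0, "jaw": -1}, {"dx": -0.0221, "dy": -0.0271, "dz": 0, "twist": 0, "jaw": -1}])

```text
t: 16.57
eef_pos: [0.5114, -0.1547, 0.1993]
ee_rot: [-3.141, 0.0, -1.753]
force: [0.5, 0.5, -2.7]
width: 0.0258
gripper_force: 29.9
```

Call:
move_arm(increments=[{"dx": -0.022, "dy": -0.0271, "dz": 0, "twist": 0, "jaw": -1}, {"dx": -0.012, "dy": -0.0271, "dz": 0, "twist": 0, "jaw": -1}, {"dx": 0, "dy": 0, "dz": 0, "twist": 0, "jaw": -1}, {"dx": 0, "dy": 0, "dz": 0, "twist": 0, "jaw": -1}])

```text
t: 16.9
eef_pos: [0.5706, -0.1314, 0.1984]
ee_rot: [3.141, -0.0, -1.752]
force: [-0.2, 0.3, -1.7]
width: 0.0254
gripper_force: 29.9
```

Run:
```python
from h import *
s=st(); print('tool in stage',stg(s['eef_pos']),'yawoff',s['ee_rot'][2]+np.pi-YAW)
f=arm.grab_frame('wrist'); cv2.imwrite('pics/w7.png',f); arm.grab_frame('scene')
for c in ('wrist','scene'):
  for n in ('chock_grip','chock_toe'):
    for d in arm.pinpoint(c,n): print(c,n,stg(d['position']),round(d['score'],2))
```

```text
t16.90 tcp [ 0.5706 -0.1314  0.1984] rpy [ 3.141 -0.    -1.752] F [-0.2  0.3 -1.7] w0.0254 q [ 0.11  0.29 -0.32 -0.   -0.96 -0.29]
tool in stage [-2.395e-01  2.000e-04  1.984e-01] yawoff 0.0011024510733814719
wrist chock_grip [-0.2345  0.0004  0.1461] 0.8
wrist chock_toe [-0.1726  0.0029  0.0947] 0.65
scene chock_grip [-0.129  -0.002   0.0743] 0.91
scene chock_grip [-2.393e-01 -2.000e-04  1.494e-01] 0.78
scene chock_toe [-0.1695  0.0053  0.0986] 0.78
scene chock_toe [-0.0612  0.0013  0.0306] 0.67
```

Call:
move_arm(increments=[{"dx": 0, "dy": 0, "dz": 0.03, "twist": 0, "jaw": -1}, {"dx": 0, "dy": 0, "dz": 0.03, "twist": 0, "jaw": -1}, {"dx": 0, "dy": 0, "dz": 0.0124, "twist": 0, "jaw": -1}, {"dx": -0.012, "dy": 0, "dz": 0, "twist": 0, "jaw": -1}, {"dx": -0.01, "dy": 0, "dz": 0, "twist": 0, "jaw": -1}, {"dx": -0.005, "dy": 0, "dz": -0.0005, "twist": 0, "jaw": -1}, {"dx": -0.006, "dy": 0, "dz": -0.0008, "twist": 0, "jaw": -1}, {"dx": -0.006, "dy": 0, "dz": -0.0008, "twist": 0, "jaw": -1}, {"dx": -0.006, "dy": 0, "dz": -0.0008, "twist": 0, "jaw": -1}, {"dx": -0.006, "dy": 0, "dz": -0.0008, "twist": 0, "jaw": -1}, {"dx": -0.006, "dy": 0, "dz": -0.0008, "twist": 0, "jaw": -1}, {"dx": 0, "dy": 0, "dz": 0, "twist": 0, "jaw": -1}])

```text
t: 18.2
eef_pos: [0.5806, -0.075, 0.1314]
ee_rot: [-3.141, 0.001, -1.752]
force: [-0.5, -1.2, -1.7]
width: 0.0258
gripper_force: 29.9
```

Run:
```python
from h import *
s=st(); print('tool in stage',stg(s['eef_pos']),'yawoff',s['ee_rot'][2]+np.pi-YAW)
g=arm.grab_frame('scene'); cv2.imwrite('pics/s8.png',cv2.resize(g[110:240,200:370],None,fx=4,fy=4))
for n in ('chock_grip','chock_toe','jar'):
    for d in arm.pinpoint('scene',n): print(n,stg(d['position']),round(d['score'],2))
```

```text
t18.20 tcp [ 0.5806 -0.075   0.1314] rpy [-3.141e+00  1.000e-03 -1.752e+00] F [-0.5 -1.2 -1.7] w0.0258 q [ 0.21  0.36 -0.39 -0.   -0.82 -0.39]
tool in stage [-0.1822  0.0006  0.1314] yawoff 0.001051243573852112
chock_grip [-0.1802  0.0002  0.0823] 0.63
chock_grip [-0.0976 -0.0017  0.0751] 0.6
chock_toe [-0.1107  0.0008  0.0326] 0.75
chock_toe [-0.0287 -0.0002  0.0351] 0.62
jar [-0.0343 -0.2422  0.0332] 0.94
jar [-0.2364  0.2028  0.0387] 0.81
jar [-0.0048  0.005   0.0762] 0.63
```

View pics/s8.png

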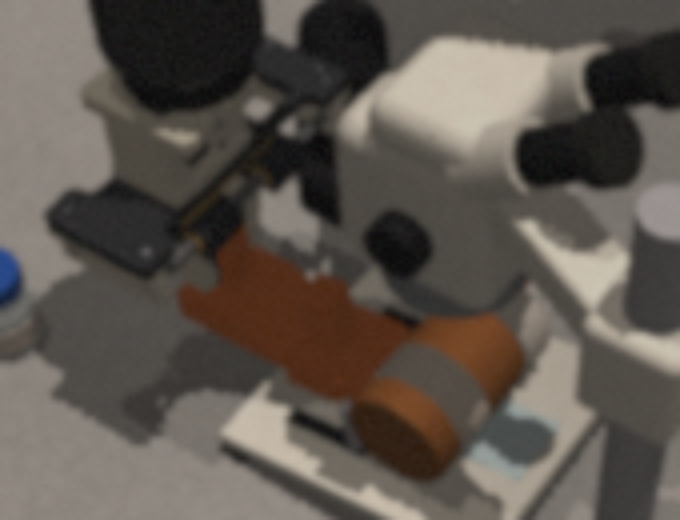

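The crop shows the decoy (220,290) pushing the chock (330,330) square between the pins, its toe just short of the jar at (440,390). It needs 20 mm more.

Call:
move_arm(increments=[{"dx": -0.004, "dy": 0, "dz": -0.0005, "twist": 0, "jaw": -1}, {"dx": -0.004, "dy": 0, "dz": -0.0005, "twist": 0, "jaw": -1}, {"dx": -0.004, "dy": 0, "dz": -0.0006, "twist": 0, "jaw": -1}, {"dx": -0.003, "dy": 0, "dz": -0.0006, "twist": 0, "jaw": -1}, {"dx": -0.003, "dy": 0, "dz": -0.0004, "twist": 0, "jaw": -1}, {"dx": -0.002, "dy": 0, "dz": -0.0003, "twist": 0, "jaw": -1}, {"dx": 0, "dy": 0, "dz": 0, "twist": 0, "jaw": -1}, {"dx": 0, "dy": 0, "dz": 0, "twist": 0, "jaw": -1}])

```text
t: 19.07
eef_pos: [0.5837, -0.0562, 0.1338]
ee_rot: [-3.142, 0.0, -1.753]
force: [-0.2, -1.2, -1.9]
width: 0.0258
gripper_force: 29.9
```

Run:
```python
from h import *
s=st(); print('tool in stage',stg(s['eef_pos']))
for i in range(2):
  g=arm.grab_frame('scene')
  for n in ('chock_grip','chock_toe','jar'):
    for d in arm.pinpoint('scene',n): print(n,stg(d['position']),round(d['score'],2))
```

```text
t19.07 tcp [ 0.5837 -0.0562  0.1338] rpy [-3.142  0.    -1.753] F [-0.2 -1.2 -1.9] w0.0258 q [ 0.24  0.36 -0.38 -0.   -0.82 -0.42]
tool in stage [-0.1631  0.0009  0.1338]
chock_grip [-0.0816 -0.0014  0.0796] 0.62
chock_grip [-0.1598  0.0024  0.0851] 0.57
chock_toe [-0.0912  0.0033  0.0313] 0.84
jar [-0.0311 -0.2421  0.0325] 0.89
jar [-0.2384  0.2047  0.0384] 0.84
jar [-0.0014  0.0036  0.075 ] 0.8
chock_grip [-0.0777 -0.0019  0.0784] 0.9
chock_grip [-1.593e-01  1.000e-04  8.350e-02] 0.77
chock_toe [-0.0916  0.0034  0.0315] 0.97
jar [-0.2411  0.2024  0.0355] 0.82
jar [-0.0331 -0.2421  0.0339] 0.77
```

Grip and toe estimates put the toe at about -0.008: flat, square, and with the jar practically unmoved. I'll back off and return the decoy to its place.

Call:
move_arm(increments=[{"dx": 0.01, "dy": 0, "dz": 0, "twist": 0, "jaw": -1}, {"dx": 0.02, "dy": 0, "dz": 0, "twist": 0, "jaw": -1}, {"dx": 0.03, "dy": 0, "dz": -0.01, "twist": 0, "jaw": -1}, {"dx": 0, "dy": 0, "dz": -0.03, "twist": 0, "jaw": -1}, {"dx": 0, "dy": 0, "dz": -0.028, "twist": 0, "jaw": -1}, {"dx": 0.023, "dy": 0.0271, "dz": 0, "twist": 0, "jaw": -1}, {"dx": 0.023, "dy": 0.0271, "dz": 0, "twist": 0, "jaw": -1}, {"dx": 0.023, "dy": 0.0271, "dz": 0, "twist": 0, "jaw": -1}, {"dx": 0.023, "dy": 0.0271, "dz": 0, "twist": 0, "jaw": -1}, {"dx": 0.023, "dy": 0.0271, "dz": 0, "twist": 0, "jaw": -1}, {"dx": 0.023, "dy": 0.0271, "dz": 0, "twist": 0, "jaw": -1}, {"dx": 0.023, "dy": 0.0271, "dz": 0, "twist": 0, "jaw": -1}])

```text
t: 20.47
eef_pos: [0.3552, -0.2402, 0.202]
ee_rot: [-3.141, 0.0, -1.753]
force: [-0.3, -1.1, -1.1]
width: 0.0261
gripper_force: 29.9
```

Call:
move_arm(increments=[{"dx": 0.023, "dy": 0.0271, "dz": 0, "twist": 0, "jaw": -1}, {"dx": 0, "dy": 0, "dz": 0, "twist": -0.12, "jaw": -1}, {"dx": 0, "dy": 0, "dz": 0, "twist": -0.12, "jaw": -1}, {"dx": 0, "dy": 0, "dz": 0, "twist": -0.12, "jaw": -1}, {"dx": 0, "dy": 0, "dz": 0, "twist": -0.12, "jaw": -1}, {"dx": 0, "dy": 0, "dz": 0, "twist": -0.12, "jaw": -1}, {"dx": 0, "dy": 0, "dz": 0, "twist": -0.12, "jaw": -1}, {"dx": 0, "dy": 0, "dz": 0, "twist": -0.12, "jaw": -1}, {"dx": 0, "dy": 0, "dz": 0, "twist": -0.12, "jaw": -1}, {"dx": 0, "dy": 0, "dz": 0, "twist": -0.12, "jaw": -1}, {"dx": 0, "dy": 0, "dz": 0, "twist": -0.12, "jaw": -1}, {"dx": 0, "dy": 0, "dz": 0, "twist": -0.12, "jaw": -1}])

```text
t: 21.47
eef_pos: [0.326, -0.2574, 0.202]
ee_rot: [-3.141, -0.0, -0.427]
force: [-0.5, -0.0, -1.1]
width: 0.0257
gripper_force: 29.9
```

Run:
```python
from h import *
s=st()
g=arm.grab_frame('scene'); g=arm.grab_frame('top')
for c in ('scene','top'):
 for n in ('chock_grip','chock_toe','jar','stop_knob','stage'):
    for d in arm.pinpoint(c,n): print(c,n,stg(d['position']),round(d['score'],2))
```

```text
t21.47 tcp [ 0.326  -0.2574  0.202 ] rpy [-3.141 -0.    -0.427] F [-0.5 -0.  -1.1] w0.0257 q [-0.19  0.01 -0.66 -0.   -0.91  1.33]
scene chock_grip [-0.408   0.2201  0.1504] 0.88
scene chock_grip [-0.0802  0.0012  0.0811] 0.71
scene chock_toe [-0.3897  0.2879  0.1003] 0.68
scene jar [-0.0025  0.0004  0.0745] 0.83
scene jar [-0.0336 -0.2417  0.0379] 0.57
scene stop_knob [-0.3034 -0.0874 -0.0035] 0.56
scene stage [0.001  0.0031 0.0027] 0.82
top chock_grip [-0.076  -0.0008  0.077 ] 0.61
top chock_toe [ 0.1874  0.1804 -0.0013] 0.72
top chock_toe [-0.0061  0.0058  0.0376] 0.56
top jar [-0.0332 -0.2398  0.036 ] 0.95
top jar [-0.2361  0.205   0.0353] 0.71
top jar [-0.0021 -0.0018  0.0726] 0.46
top jar [-0.0822 -0.0027  0.0809] 0.46
top stop_knob [-0.0076  0.0014  0.0363] 0.74
top stop_knob [-0.0383  0.1249  0.0703] 0.54
```

Call:
move_arm(increments=[{"dx": 0, "dy": 0, "dz": 0, "twist": -0.12, "jaw": -1}, {"dx": 0, "dy": 0, "dz": 0, "twist": -0.12, "jaw": -1}, {"dx": 0, "dy": 0, "dz": 0.025, "twist": -0.12, "jaw": -1}, {"dx": 0, "dy": 0, "dz": 0.03, "twist": -0.12, "jaw": -1}, {"dx": 0, "dy": 0, "dz": 0.03, "twist": -0.034, "jaw": -1}, {"dx": 0, "dy": 0, "dz": 0.012, "twist": 0, "jaw": -1}, {"dx": 0, "dy": 0, "dz": 0.004, "twist": 0, "jaw": -1}, {"dx": 0, "dy": 0, "dz": 0, "twist": 0, "jaw": -1}, {"dx": 0, "dy": 0, "dz": 0, "twist": 0, "jaw": 0.2}, {"dx": 0, "dy": 0, "dz": 0, "twist": 0, "jaw": 0.2}, {"dx": 0, "dy": 0, "dz": 0, "twist": 0, "jaw": 0.2}, {"dx": 0, "dy": 0, "dz": 0, "twist": 0, "jaw": 0.2}], force=15)

```text
t: 23.07
eef_pos: [0.3267, -0.2573, 0.1014]
ee_rot: [3.141, -0.001, 0.081]
force: [0.1, -0.7, 0.1]
width: 0.0469
gripper_force: 0.0
```

Call:
move_arm(increments=[{"dx": 0, "dy": 0, "dz": -0.02, "twist": 0, "jaw": 0.2}, {"dx": 0, "dy": 0, "dz": -0.035, "twist": 0, "jaw": 0.2}, {"dx": 0, "dy": 0, "dz": -0.035, "twist": 0, "jaw": 0.2}, {"dx": 0, "dy": 0, "dz": -0.03, "twist": 0, "jaw": 0.2}, {"dx": 0.0234, "dy": -0.0295, "dz": 0, "twist": 0, "jaw": 0.2}, {"dx": 0.0234, "dy": -0.0295, "dz": 0, "twist": 0, "jaw": 0.2}, {"dx": 0.0234, "dy": -0.0295, "dz": 0, "twist": 0, "jaw": 0.2}, {"dx": 0.0234, "dy": -0.0295, "dz": 0, "twist": 0, "jaw": 0.2}, {"dx": 0.0234, "dy": -0.0295, "dz": 0, "twist": 0, "jaw": 0.2}, {"dx": 0, "dy": 0, "dz": 0, "twist": 0.12, "jaw": 0.2}, {"dx": 0, "dy": 0, "dz": 0, "twist": 0.12, "jaw": 0.2}, {"dx": 0, "dy": 0, "dz": 0, "twist": 0.12, "jaw": 0.2}])

```text
t: 24.07
eef_pos: [0.4313, -0.0998, 0.2211]
ee_rot: [-3.141, -0.0, -0.283]
force: [0.1, 0.7, -0.2]
width: 0.0528
gripper_force: 0.0
```

Call:
move_arm(increments=[{"dx": 0, "dy": 0, "dz": 0, "twist": 0.122, "jaw": 0.2}, {"dx": 0, "dy": 0, "dz": 0, "twist": 0.122, "jaw": 0.2}, {"dx": 0, "dy": 0, "dz": 0, "twist": 0.122, "jaw": 0.2}, {"dx": 0, "dy": 0, "dz": 0, "twist": 0.122, "jaw": 0.2}, {"dx": 0, "dy": 0, "dz": 0, "twist": 0.122, "jaw": 0.2}, {"dx": 0, "dy": 0, "dz": 0, "twist": 0.122, "jaw": 0.2}, {"dx": 0, "dy": 0, "dz": 0, "twist": 0.122, "jaw": 0.2}, {"dx": 0, "dy": 0, "dz": 0, "twist": 0.122, "jaw": 0.2}, {"dx": 0, "dy": 0, "dz": 0, "twist": 0.122, "jaw": 0.2}, {"dx": 0, "dy": 0, "dz": 0, "twist": 0.122, "jaw": 0.2}, {"dx": 0, "dy": 0, "dz": 0, "twist": 0.122, "jaw": 0.2}, {"dx": 0, "dy": 0, "dz": 0, "twist": 0.122, "jaw": 0.2}])

```text
t: 25.07
eef_pos: [0.4309, -0.1007, 0.2213]
ee_rot: [-3.141, 0.0, -1.749]
force: [0.3, -0.4, 0.0]
width: 0.0526
gripper_force: 0.0
```

Call:
move_arm(increments=[{"dx": 0, "dy": 0, "dz": 0, "twist": 0.122, "jaw": 0.2}, {"dx": 0, "dy": 0, "dz": 0, "twist": 0.122, "jaw": 0.2}, {"dx": 0, "dy": 0, "dz": 0, "twist": 0.122, "jaw": 0.2}, {"dx": 0, "dy": 0, "dz": 0, "twist": 0.122, "jaw": 0.2}, {"dx": 0, "dy": 0, "dz": 0, "twist": 0.122, "jaw": 0.2}, {"dx": 0, "dy": 0, "dz": 0, "twist": 0.122, "jaw": 0.2}, {"dx": 0, "dy": 0, "dz": 0, "twist": 0.122, "jaw": 0.2}, {"dx": 0, "dy": 0, "dz": 0, "twist": 0.122, "jaw": 0.2}, {"dx": 0, "dy": 0, "dz": 0, "twist": 0.122, "jaw": 0.2}, {"dx": 0, "dy": 0, "dz": 0, "twist": 0.122, "jaw": 0.2}, {"dx": 0, "dy": 0, "dz": 0, "twist": 0.122, "jaw": 0.2}, {"dx": 0, "dy": 0, "dz": 0, "twist": 0.122, "jaw": 0.2}])

```text
t: 26.07
eef_pos: [0.4309, -0.1007, 0.2213]
ee_rot: [3.141, 0.001, 3.07]
force: [-0.9, -0.0, -0.1]
width: 0.0529
gripper_force: 0.0
```

Run:
```python
from h import *
s=st(); psi=s['ee_rot'][2]; print('ydir vs XS', psi-np.pi/2-YAW)
arm.grab_frame('wrist')
for d in arm.pinpoint('wrist','stop_knob'): print('w',stg(d['position']),d['score'])
d=O-.0395*XS+.125*YS-s['eef_pos'][:2]; print('knob delta dx',d@[np.cos(psi),np.sin(psi)],'dy',d@[np.sin(psi),-np.cos(psi)])
```

```text
t26.07 tcp [ 0.4309 -0.1007  0.2213] rpy [3.141e+00 1.000e-03 3.070e+00] F [-0.9 -0.  -0.1] w0.0529 q [ 0.22  0.03 -0.58 -0.   -0.96 -1.86]
ydir vs XS 0.11090514654164085
w [-0.0394  0.1235  0.0705] 0.61
knob delta dx -0.039609478637006694 dy 0.1919021316390871
```

Call:
move_arm(increments=[{"dx": 0, "dy": 0, "dz": 0, "twist": 0.111, "jaw": 0.2}, {"dx": -0.0036, "dy": 0.039, "dz": 0, "twist": 0, "jaw": 0.2}, {"dx": -0.0036, "dy": 0.039, "dz": 0, "twist": 0, "jaw": 0.2}, {"dx": -0.0036, "dy": 0.039, "dz": 0, "twist": 0, "jaw": 0.2}, {"dx": -0.0036, "dy": 0.039, "dz": 0, "twist": 0, "jaw": 0.2}, {"dx": -0.0036, "dy": 0.039, "dz": 0, "twist": 0, "jaw": 0.2}, {"dx": 0, "dy": 0, "dz": 0, "twist": 0, "jaw": 0.2}, {"dx": 0, "dy": 0, "dz": 0, "twist": 0, "jaw": 0.2}])

```text
t: 26.83
eef_pos: [0.4832, 0.0901, 0.2208]
ee_rot: [-3.142, 0.0, 2.973]
force: [-0.8, -0.3, -0.5]
width: 0.0526
gripper_force: 0.0
```

Run:
```python
from h import *
s=st(); print('tool',stg(s['eef_pos']))
arm.grab_frame('wrist'); arm.grab_frame('scene')
for c in('wrist','scene'):
 for n in ('stop_knob','chock_grip','chock_toe','jar'):
  for d in arm.pinpoint(c,n): print(c,n,stg(d['position']),round(d['score'],2))
```

```text
t26.83 tcp [0.4832 0.0901 0.2208] rpy [-3.142  0.     2.973] F [-0.8 -0.3 -0.5] w0.0526 q [ 0.59  0.12 -0.49  0.   -0.97 -2.32]
tool [-0.0375  0.1263  0.2208]
wrist stop_knob [-0.0435  0.1258  0.0707] 0.64
wrist jar [-0.24    0.2092  0.0394] 0.56
scene chock_grip [-0.0806  0.0004  0.078 ] 0.69
scene chock_grip [-0.411   0.2243  0.05  ] 0.56
scene chock_toe [-0.4231  0.2873 -0.0033] 0.89
scene jar [-0.0322 -0.2397  0.0347] 0.65
scene jar [-0.0009  0.0004  0.0733] 0.63
scene jar [-0.2364  0.2011  0.0335] 0.63
```

Call:
move_arm(increments=[{"dx": 0, "dy": -0.003, "dz": 0.035, "twist": 0, "jaw": 0.2}, {"dx": 0, "dy": 0, "dz": 0.035, "twist": 0, "jaw": 0.2}, {"dx": 0, "dy": 0, "dz": 0.025, "twist": 0, "jaw": 0.2}, {"dx": 0, "dy": 0, "dz": 0.012, "twist": 0, "jaw": 0.2}, {"dx": 0, "dy": 0, "dz": 0, "twist": 0, "jaw": 0}, {"dx": 0, "dy": 0, "dz": 0, "twist": 0, "jaw": -0.2}, {"dx": 0, "dy": 0, "dz": 0, "twist": 0, "jaw": -1}, {"dx": 0, "dy": 0, "dz": 0, "twist": 0, "jaw": -1}, {"dx": 0, "dy": 0, "dz": 0, "twist": 0, "jaw": -1}, {"dx": 0, "dy": 0, "dz": 0, "twist": 0, "jaw": -1}, {"dx": 0, "dy": 0, "dz": 0, "twist": 0, "jaw": -1}, {"dx": 0, "dy": 0, "dz": 0, "twist": 0, "jaw": -1}], force=15)

```text
t: 28.33
eef_pos: [0.483, 0.0857, 0.1149]
ee_rot: [3.14, 0.002, 2.966]
force: [-0.6, 1.0, 6.7]
width: 0.0241
gripper_force: 15.0
```

Run:
```python
from h import *
s=st(); print('tool',stg(s['eef_pos']),s['gripper_force'])
```

```text
t28.33 tcp [0.483  0.0857 0.1149] rpy [3.140e+00 2.000e-03 2.966e+00] F [-0.6  1.   6.7] w0.0241 q [ 0.58  0.25 -0.61  0.   -0.7  -2.32]
tool [-0.0418  0.1257  0.1149] 15.007916539907455
```

Call:
move_arm(increments=[{"dx": 0, "dy": -0.004, "dz": 0.0006, "twist": 0, "jaw": -1}, {"dx": 0, "dy": -0.004, "dz": 0.0006, "twist": 0, "jaw": -1}, {"dx": 0, "dy": -0.004, "dz": 0.0006, "twist": 0, "jaw": -1}, {"dx": 0, "dy": -0.005, "dz": 0.0007, "twist": 0, "jaw": -1}, {"dx": 0, "dy": -0.005, "dz": 0.0007, "twist": 0, "jaw": -1}, {"dx": 0, "dy": -0.005, "dz": 0.0007, "twist": 0, "jaw": -1}, {"dx": 0, "dy": -0.005, "dz": 0.0007, "twist": 0, "jaw": -1}, {"dx": 0, "dy": -0.005, "dz": 0.0007, "twist": 0, "jaw": -1}, {"dx": 0, "dy": -0.005, "dz": 0.0007, "twist": 0, "jaw": -1}, {"dx": 0, "dy": -0.0035, "dz": 0.0005, "twist": 0, "jaw": -1}, {"dx": 0, "dy": 0, "dz": 0, "twist": 0, "jaw": -1}, {"dx": 0, "dy": 0, "dz": 0, "twist": 0, "jaw": -1}])

```text
t: 29.33
eef_pos: [0.4753, 0.043, 0.1086]
ee_rot: [3.137, 0.003, 2.966]
force: [-8.4, 18.7, 10.6]
width: 0.0241
gripper_force: 15.0
```

Run:
```python
from h import *
s=st(); print('tool',stg(s['eef_pos']),s['gripper_force'])
arm.grab_frame('scene'); arm.grab_frame('top')
for c in('top','scene'):
 for n in ('stop_knob','chock_grip','jar'):
  for d in arm.pinpoint(c,n): print(c,n,stg(d['position']),round(d['score'],2))
```

```text
t29.33 tcp [0.4753 0.043  0.1086] rpy [3.137e+00 3.000e-03 2.966e+00] F [-8.4 18.7 10.6] w0.0241 q [ 0.5   0.24 -0.65 -0.   -0.67 -2.25]
tool [-0.0853  0.1255  0.1086] 14.9933360517025
top stop_knob [-0.0068  0.0032  0.0368] 0.66
top chock_grip [-0.4044  0.2224  0.0532] 0.75
top chock_grip [-0.077  -0.0038  0.0791] 0.59
top jar [-0.032  -0.2388  0.0357] 0.74
top jar [-0.2358  0.2046  0.0373] 0.58
top jar [-0.0016 -0.0022  0.0737] 0.51
scene chock_grip [-0.4079  0.223   0.0513] 0.89
scene chock_grip [-0.08    0.0009  0.0792] 0.59
scene jar [-0.0029  0.0051  0.0771] 0.86
scene jar [-0.0351 -0.2405  0.0348] 0.75
scene jar [-0.2353  0.2039  0.0351] 0.67
```

At the end stop, pulled about 44 mm, and the jar is holding. I'll ease off, open, lift and look.

Call:
move_arm(increments=[{"dx": 0, "dy": 0.0008, "dz": 0, "twist": 0, "jaw": -1}, {"dx": 0, "dy": 0, "dz": 0, "twist": 0, "jaw": -0.1}, {"dx": 0, "dy": 0, "dz": 0, "twist": 0, "jaw": 0.1}, {"dx": 0, "dy": 0, "dz": 0, "twist": 0, "jaw": 0.2}, {"dx": 0, "dy": 0, "dz": 0, "twist": 0, "jaw": 0.2}, {"dx": 0, "dy": 0, "dz": 0, "twist": 0, "jaw": 0.2}, {"dx": 0, "dy": 0, "dz": -0.02, "twist": 0, "jaw": 0.2}, {"dx": 0, "dy": 0, "dz": -0.035, "twist": 0, "jaw": 0.2}, {"dx": 0, "dy": 0, "dz": -0.035, "twist": 0, "jaw": 0.2}, {"dx": 0.02, "dy": -0.03, "dz": 0, "twist": 0, "jaw": 0.2}, {"dx": 0.01, "dy": -0.03, "dz": 0, "twist": 0, "jaw": 0.2}, {"dx": 0, "dy": 0, "dz": 0, "twist": 0, "jaw": 0.2}])

```text
t: 30.73
eef_pos: [0.431, -0.0155, 0.1974]
ee_rot: [3.142, -0.001, 2.964]
force: [-0.3, -0.5, -0.4]
width: 0.0527
gripper_force: 0.0
```

Run:
```python
from h import *
s=st(); print('tool',stg(s['eef_pos']))
g=arm.grab_frame('scene'); h=arm.grab_frame('top')
for c in('top','scene'):
 for n in ('stop_knob','chock_grip','chock_toe','jar'):
  for d in arm.pinpoint(c,n): print(c,n,stg(d['position']),round(d['score'],2))
```

```text
t30.73 tcp [ 0.431  -0.0155  0.1974] rpy [ 3.142e+00 -1.000e-03  2.964e+00] F [-0.3 -0.5 -0.4] w0.0527 q [ 0.42  0.04 -0.63 -0.   -0.9  -2.17]
tool [-0.1508  0.1585  0.1974]
top stop_knob [-0.0079  0.0057  0.0371] 0.67
top stop_knob [-0.0836  0.1243  0.0611] 0.62
top chock_grip [-0.4046  0.2235  0.0537] 0.71
top chock_grip [-0.079  -0.0016  0.0792] 0.42
top chock_toe [-0.4261  0.2849 -0.001 ] 0.66
top chock_toe [-0.0065  0.0034  0.0381] 0.56
top jar [-0.0346 -0.2387  0.0368] 0.95
top jar [-0.003  -0.0016  0.0738] 0.59
top jar [-0.2342  0.2055  0.033 ] 0.49
scene chock_grip [-0.41    0.2208  0.0474] 0.88
scene chock_grip [-0.0782  0.0004  0.079 ] 0.56
scene chock_toe [-0.4243  0.2876  0.0011] 0.93
scene jar [-0.0307 -0.2395  0.0366] 0.8
scene jar [-0.002  -0.0008  0.0741] 0.73
scene jar [-0.2379  0.2021  0.0389] 0.69
```

```bash
python3 -c "
from station import arm
print(arm.job_done())"
```

```text
the job is handed in; nothing more can be done
None
```

Job handed in at about 31 s; no verdict came back. By the last camera check the chock sat flat, square and centred against the jar (toe about 6 mm downhill of the stage origin), the pins were drawn back about 44 mm, and the jar rested on the chock within about 3 mm of its start. The tool could not be tilted, so I pushed the chock home with the spare orange chock and put that back in its place.

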